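# Draw a bottle stand's back panel tight with its cam lock

## Robot

A 7-joint arm with a two-finger parallel gripper is mounted at the origin on a cart in front of the work surface, level with it; the furniture and walls round the work are solid. World frame = base frame: x ahead of the robot, y to its left, z up, the work surface at z = 0. Lengths are in mm, angles in rad, forces in N, time in s.
With the tool pointing down it reaches from about 400 to 875 mm from the base axis. Payload 4.4 kg.
Tool frame: the origin (TCP) lies at the very end of the fingers, on their centre line; the grasp point (between the pads) lies 19 mm behind it; z points along the fingers, y is the line along which they close (so a half turn about z gives the same grasp; the last joint's range is limited). The gripper opens to 85 mm and grips with 20 to 120 N. Pads are 22 mm wide; open, the fingers measure 114 mm over their backs; the gripper's body (76 mm by 85 mm) begins 54 mm behind the grasp point. The pads swing forward as they close: fully open they stand 13 mm farther back than shut.
Start: joints at [1.283, 0.628, 0.038, 1.517, -0.027, 0.996, -0.02], TCP at [143.018, -634.085, 231.313] pointing down, gripper open.
Joint ranges: [-3.06, 3.06], [-0.37, 2.12], [-1.25, 1.32], [0.18, 2.47], [-1.1, 4.24], [0.23, 1.98], [-2.94, 2.94]. Speed limits (rad/s): [2.57, 2.57, 3.14, 3.14, 3.14, 3.14, 3.14].

## Interface

Orientations are given as [roll, pitch, yaw] about the fixed x, y, z axes, in that order (R = Rz(yaw) Ry(pitch) Rx(roll)).
In Python, from cell import monitor, viewer, workorder gives the robot as it stands.
- The arm moves only by the tool arm_command, never from a script. Its argument "series" is one flat list of numbers, 5 for each row, row after row: the opening in per cent of the stroke, from 0 (shut) to 100 (fully open), then the shift along the tool's x, y, z in cm, then the turn about the tool's z in degrees. In form: [claw, x, y, z, roll, claw, x, y, z, roll, ...]. A call has exactly 5 rows; each row is the pose to reach, as a shift and turn from the pose commanded when the call began, along the tool's axes at that moment; what a row does not reach only later rows make up. A row lasts 1/12 s, in which the tool goes at most 41.7 mm and 7.16 degrees, less where a joint would pass 70% of its speed; a pose out of reach is approached as far as the arm can. A call with a gripper value outside its range is refused whole. The fingers move at their own pace and stop on an object; the grip force is fixed at half the most. Time passes only in rows, so rows that repeat a pose let the fingers close, or fill a call up. It gives the time, the measured TCP pose, the force, the opening and the grip force at its end, in the units of the state.
- monitor.read_state(): the state, without advancing time (a new reading comes with each control period).
- viewer.get_image(name): name is "scene" or "side" or "wrist"; returns (picture, depth): 480x640x3 uint8, red, green, blue; 480x640 float32, mm along the optical axis (not along the pixel's ray), 0 where there is no reading.
- viewer.camera_model(name): a dict with "mtx" (3x3 intrinsics, pixels), "R" (3x3) and "t" (3): a world point X has camera coordinates R X + t. Camera axes: x right, y down, z forward; pixel columns grow to the right and rows downward; lengths in mm; the calibration is good to about 2 mm. A picture is of the moment at which its call begins: read the wrist's pose just before it. camera_model takes no time and is no camera call; for the wrist camera it gives the pose at the moment of the call.
- workorder.finish_job(): hands the job in; it is judged then, once.
The state is a dict: "clock": time; "qpos": joint angles; "qd": joint speeds; "tau": joint torques, N m; "eef_pos": TCP position; "tool_rot": TCP orientation; "force": force on the tool from outside, world axes, zero at the start; "torque": the same for the moment, N m; "width": finger opening in mm; "gripper_force": force on a finger pad.
Only numpy, scipy, OpenCV 4.12 (cv2) and the standard library are available. Lean on these libraries where they do the work, as an engineer would, in place of code of your own. Each camera call takes 0.05 s, during which the arm holds its last target. There are 200 camera calls.

## Task

One of the two flat-pack bottle stands still has a gap between its base board and its back panel. Take the wide-bladed screwdriver from its holder, set the blade down into the slot of that stand's cam lock and turn it clockwise (seen from above) about a quarter turn, until the bolt is drawn in and the gap is closed. Then let go, leaving the screwdriver standing in the slot; touch the stands only with the screwdriver, and leave the finished stand alone.

Things in the scene. Friction and masses are not known exactly. Their poses are not given: they have to be found in the camera images.
- driver: Steel screwdriver, 114 mm tall. Origin: middle of blade tip; z up; x along blade width, y across it. Blade 28 x 6, 18 long; flange 64 in diameter above it (18 to 23), thin shaft, black handle 36 (x) x 28 (y, flats to grip) 54 to 114 above the tip. 140 g. Starts upright in a fixed metal block 86 square, 29 high: tip 11 up, flange on top; lift 25 straight up to free. A half turn is the same.
- open_stand: The untightened stand: fixed grey board 130 (x) x 150 (y) mm, top 24 up, low cheeks, round steel cam housing (72 in diameter, rim 46 up) in its middle. Origin under the board's centre at worktop level, on the cam's axis. x points to the upright grey back panel (150 wide, 15 thick, top 77 up), which stands 12 off the board's edge, a steel bolt and two dowels seen in the gap.
- cam_slot (a point): On the axis of the open stand's slotted cam disc, level with the housing's rim. x runs along the slot and turns with the disc; z up. Slot 12 mm wide (flared to 26 at the top), 52 long, 20 deep. Fully in, the driver's flange rests on the rim, its tip 18 below this point. The blade has 3 of play each way across the slot and about 0.22 rad in angle, so turn the driver that much farther than the disc.
- cam (a joint): Angle of the open stand's cam disc, rad: 0 to 0.12 at the start, grows clockwise seen from above, stops at 1.1. Friction about 0.1 N m; it stays where it is left.
- back_panel (a joint): How far the cam has drawn in the open stand's back panel, m: about 0 at the start (12 mm gap), 0.012 with the gap closed. It follows the cam evenly, 0.011 m for each rad.
- finished_stand: The other stand, same make and size, same origin and axes, but its back panel is already tight against its board and a spice jar (44 wide, 105 tall) stands on one front corner. Not to be touched.

How it is judged:
By the outcome, as a careful person would: the job done as asked, in the order asked, and still so for the second after the job is handed in, with the robot touching nothing.
It also fails if it takes over 38 s, if anything falls off the work surface, if the arm or the gripper's body presses on something with over 40 N, if the wrist force passes 120 N, or if a joint passes its speed limit or range.

## Working session

There is one attempt and no reset: what is moved stays moved. The work goes in short steps, Python scripts to look and compute and a tool call to move; the robot and the scene stay as the last step left them, time stands still between calls to the robot, and variables do not carry over. Pictures are saved under pics/ and viewed, at most 10 in all, crops included, and the job is handed in when it is done.

Besides the shell and the picture viewer there is one more tool, called after "Request:" as name(argument=value, ...), one argument or row to a line, values as JSON. arm_command: Moves the arm, as the interface text tells. Its arguments: {"type":"object","properties":{"series":{"type":"array","items":{"type":"number"}}},"required":["series"]}

```bash
mkdir -p pics; cat > h.py <<'E'
import numpy as np,cv2
from cell import monitor,viewer,workorder
def world(n,cm,u,v,d):
    K=cm["mtx"];p=np.array([(u-K[0][2])/K[0][0]*d,(v-K[1][2])/K[1][1]*d,d]).reshape(3,-1)
    return (np.array(cm["R"]).T@(p-np.array(cm["t"]).reshape(3,1))).T
def snap(n,save=None):
    cm=viewer.camera_model(n);im,d=viewer.get_image(n)
    if save:
        cv2.imwrite(f"pics/{save}.png",im[:,:,::-1]);np.savez(f"pics/{save}.npz",d=d,im=im,**{k:np.array(cm[k]) for k in("mtx","R","t")})
    return im,d,cm
E
python3 - <<'E'
from h import *
s=monitor.read_state();print(s)
a=snap("scene","scene0");b=snap("side","side0");
cv2.imwrite("pics/both0.png",cv2.resize(np.vstack([a[0],b[0]])[:,:,::-1],None,fx=.62,fy=.62))
E
```

```text
{'clock': 0.0, 'qpos': array([ 1.28320449,  0.62934737,  0.03845645,  1.51837902, -0.02698917,
        0.99628999, -0.01999496]), 'qd': array([-1.54911761e-04, -6.92821434e-04, -9.70914736e-04,  5.71953732e-05,
        6.60488176e-04,  2.19789509e-03, -1.36419202e-03]), 'tau': array([ 6.37868889e-04, -5.63408053e+01,  1.22574393e+00, -1.93446475e+01,
        1.08585905e-02,  1.06470968e-02, -3.54917375e-07]), 'eef_pos': array([ 142.86397249, -633.46133751,  230.38503137]), 'tool_rot': array([-3.13968786e+00,  4.30337764e-05,  2.21790836e-01]), 'force': array([-0.54524619,  0.0643027 , -0.93479434]), 'torque': array([-0.01375575, -0.01666686,  0.00625487]), 'gripper_force': 0.0, 'width': 85.11228487978553}
```

View pics/scene0.png

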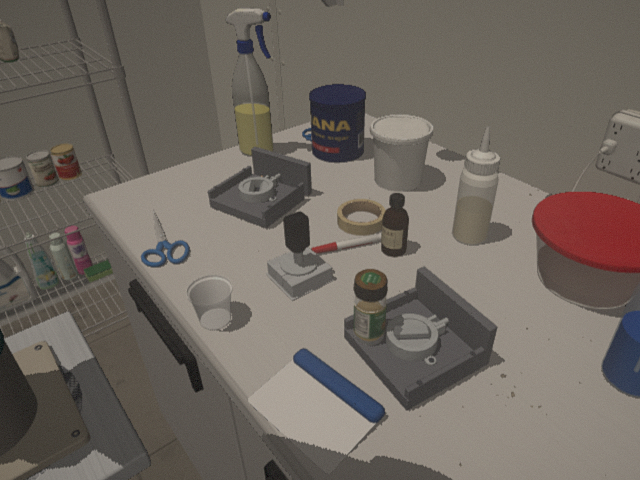

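View pics/side0.png

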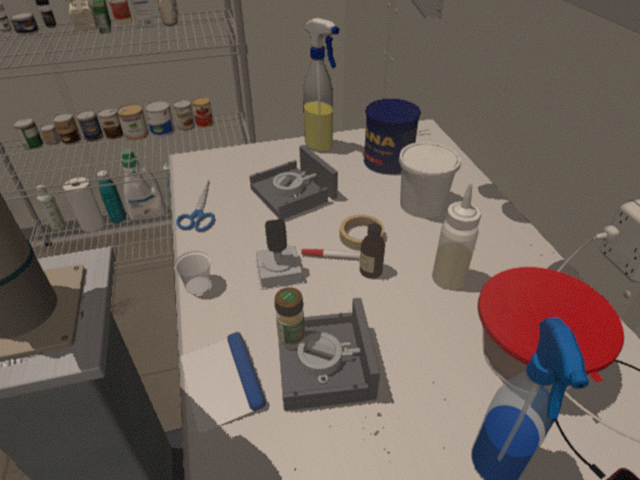

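The scene view shows the open stand (no jar) at about (260,187), with its cam disc at (257,188). The driver in its block is at (298,250), and the finished stand with the jar is at (415,335). The side view shows the same things at (292,185), (278,250) and (325,355).

```bash
cat > m.py <<'E'
from h import *
for n,bs,bd in(("scene0",(205,145,315,225),(264,208,335,298)),("side0",(245,145,340,220),(253,215,306,290))):
    f=np.load(f"pics/{n}.npz");d=f["d"];v,u=np.mgrid[:480,:640]
    P=world(n,f,u.ravel(),v.ravel(),d.ravel()).reshape(480,640,3)
    def box(b): 
        Q=P[b[1]:b[3],b[0]:b[2]].reshape(-1,3);return Q[d[b[1]:b[3],b[0]:b[2]].ravel()>0]
    S=box(bs);D=box(bd)
    print(n)
    pan=S[abs(S[:,2]-77)<4][:,:2].astype(np.float32);print("panel top rect",len(pan),cv2.minAreaRect(pan))
    brd=S[(S[:,2]>15)&(S[:,2]<33)];print("board",cv2.minAreaRect(brd[:,:2].astype(np.float32)))
    rim=S[abs(S[:,2]-46)<4];print("rim",len(rim),rim.mean(0),cv2.minAreaRect(rim[:,:2].astype(np.float32)))
    h=D[(D[:,2]>121)&(D[:,2]<132)];print("handle top",len(h),np.median(h,0),cv2.minAreaRect(h[:,:2].astype(np.float32)))
    h=D[(D[:,2]>70)&(D[:,2]<132)];print("handle",cv2.minAreaRect(h[:,:2].astype(np.float32)),D[:,2].max())
    b=D[(D[:,2]>22)&(D[:,2]<38)];print("block",cv2.minAreaRect(b[:,:2].astype(np.float32)))
E
python3 m.py
```

```text
scene0
panel top rect 267 ((630.3760375976562, 260.2508544921875), (19.19944953918457, 148.5814666748047), 17.53121566772461)
board ((607.0400390625, 282.6706848144531), (333.1482849121094, 203.67471313476562), 45.71584701538086)
rim 559 [576.64835957 238.58505873  44.70897927] ((564.5831298828125, 235.50917053222656), (147.6409454345703, 154.73609924316406), 21.77604866027832)
handle top 187 [477.99308791 -16.5593201  123.43470461] ((479.5469970703125, -14.274567604064941), (32.888309478759766, 27.3470401763916), 0.04359607398509979)
handle ((477.8176574707031, -15.81561279296875), (36.40486526489258, 30.282711029052734), 0.3680115342140198) 126.65852903621028
block ((495.0960998535156, 61.52362823486328), (245.6194610595703, 89.78707122802734), 78.42619323730469)
side0
panel top rect 255 ((634.7339477539062, 260.17059326171875), (16.934722900390625, 151.6875762939453), 18.351057052612305)
board ((615.4674682617188, 276.16796875), (322.3643493652344, 192.337158203125), 37.99677276611328)
rim 541 [570.2856126  233.2631491   44.85059259] ((568.6633911132812, 239.0435028076172), (156.7149200439453, 150.778076171875), 18.48527717590332)
handle top 197 [481.48679041 -18.18796116 124.75434287] ((479.9004821777344, -94.04718780517578), (191.1692352294922, 34.3670768737793), 87.19729614257812)
handle ((478.48797607421875, -93.9735107421875), (191.05340576171875, 37.72430419921875), 86.49632263183594) 130.97846717789238
block ((483.52606201171875, -13.70986557006836), (82.86018371582031, 80.03752136230469), 87.46319580078125)
```

```bash
python3 - <<'E'
from h import *
C=[]
for n in("scene0","side0"):
    f=np.load(f"pics/{n}.npz");c0=np.array([552.,234,46]);
    # rectify the rim plane to a top view: 3 px/mm, world x up, y left
    M=[]
    pts=[(c0[0]+a,c0[1]+b,46) for a,b in((60,60),(60,-60),(-60,-60),(-60,60))]
    for p in pts:
        q=f["mtx"]@(f["R"]@np.array(p)+f["t"].ravel());M.append(q[:2]/q[2])
    H=cv2.getPerspectiveTransform(np.float32(M),np.float32([(0,0),(390,0),(390,390),(0,390)]))
    C.append(cv2.warpPerspective(f["im"][:,:,::-1].copy(),H,(390,390),flags=cv2.INTER_CUBIC))
cv2.imwrite("pics/top.png",cv2.convertScaleAbs(np.hstack(C),alpha=1.6))
# tall things near the path
f=np.load("pics/scene0.npz");d=f["d"];v,u=np.mgrid[:480,:640];P=world(0,f,u.ravel(),v.ravel(),d.ravel());P=P[d.ravel()>0]
m=(P[:,0]>200)&(P[:,0]<850)&(abs(P[:,1])<700)&(P[:,2]>90)
q=P[m];k=np.floor(q[:,:2]/50)*50
for c in np.unique(k,axis=0):
    z=q[(k==c).all(1),2]
    if len(z)>15: print(c,int(z.max()),end="; ")
E
```

```text
[ 400. -250.] 130; [ 400. -200.] 129; [ 450. -250.] 130; [ 450. -200.] 129; [450. -50.] 126; [ 600. -100.] 113; [600. 400.] 183; [600. 450.] 184; [ 650. -500.] 141; [ 650. -450.] 151; [ 650. -100.] 114; [650. 350.] 329; [650. 400.] 333; [650. 450.] 331; [ 700. -400.] 109; [ 700. -350.] 110; [ 700. -300.] 109; [700. 350.] 328; [700. 400.] 332; [ 750. -450.] 110; [ 750. -400.] 110; [ 750. -350.] 110; [ 750. -300.] 111; [ 750. -250.] 109; [ 750. -200.] 147; [ 750. -150.] 220; [ 750. -100.] 167; [750.  50.] 127; [750. 100.] 128; [750. 150.] 127; [750. 250.] 146; [750. 300.] 146; [750. 350.] 146; [ 800. -400.] 109; [ 800. -350.] 108; [ 800. -300.] 108; [ 800. -250.] 110; [ 800. -200.] 157; [ 800. -150.] 218; [800.  50.] 128; [800. 100.] 125; [800. 150.] 128; [800. 250.] 147; [800. 300.] 145; [800. 350.] 146;
```

View pics/top.png

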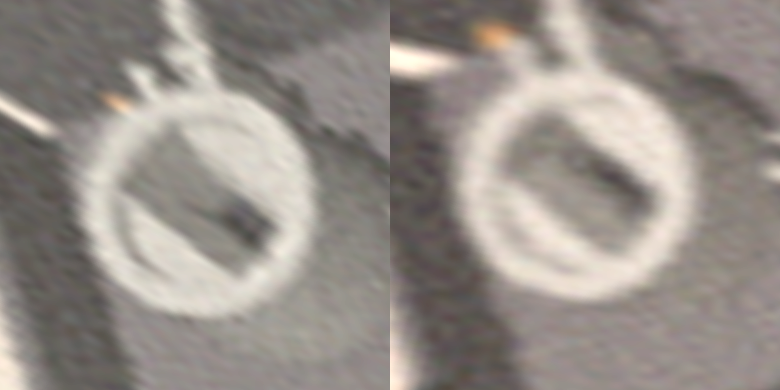

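The rectified view puts the disc centre at about (552, 235). The slot runs from lower right to upper left, at about 51° in world yaw. I'll grasp with the tool yawed to 180°, which keeps the last joint well inside its range.

```bash
cat >> h.py <<'E'
def rel(dw,psi):
    c,s=np.cos(psi),np.sin(psi);return np.round([ (c*dw[0]+s*dw[1])/10,(s*dw[0]-c*dw[1])/10,-dw[2]/10],2)
E
python3 - <<'E'
from h import *
D=np.array([336,617,-10])/5
for k in range(5): print(rel(D/5,.2218+np.deg2rad(33.4*k)),"per row; roll -6.68")
E
```

```text
[ 1.85 -2.11  0.04] per row; roll -6.68
[ 2.71 -0.74  0.04] per row; roll -6.68
[2.67 0.87 0.04] per row; roll -6.68
[1.75 2.2  0.04] per row; roll -6.68
[0.25 2.8  0.04] per row; roll -6.68
```

Request:
arm_command(
  series=[100, 1.85, -2.1, 0, -6.7, 100, 3.7, -4.2, 0, -13.4, 100, 5.55, -6.3, 0.1, -20, 100, 7.4, -8.4, 0.1, -26.7, 100, 9.25, -10.5, 0.2, -33.4],
)

```text
clock: 0.52
eef_pos: [210.5, -509.9, 229.1]
tool_rot: [-3.141, -0.0, 0.81]
force: [0.0, 1.0, -0.0]
width: 85.3
gripper_force: 0.0
```

Request:
arm_command(
  series=[100, 2.7, -0.75, 0, -6.7, 100, 5.4, -1.5, 0, -13.4, 100, 8.1, -2.2, 0.1, -20, 100, 10.8, -3, 0.1, -26.7, 100, 13.5, -3.7, 0.2, -33.4],
)

```text
clock: 0.93
eef_pos: [277.3, -386.9, 227.2]
tool_rot: [-3.141, -0.0, 1.393]
force: [0.7, 0.1, 0.1]
width: 85.7
gripper_force: 0.0
```

Request:
arm_command(
  series=[100, 2.7, 0.9, 0, -6.7, 100, 5.4, 1.7, 0, -13.4, 100, 8, 2.6, 0.1, -20, 100, 10.7, 3.5, 0.1, -26.7, 100, 13.4, 4.3, 0.2, -33.4],
)

```text
clock: 1.35
eef_pos: [344.2, -263.2, 225.3]
tool_rot: [3.142, 0.0, 1.976]
force: [0.3, -0.6, 0.3]
width: 85.7
gripper_force: 0.0
```

Request:
arm_command(
  series=[100, 1.75, 2.2, 0, -6.7, 100, 3.5, 4.4, 0, -13.4, 100, 5.2, 6.6, 0.1, -20, 100, 7, 8.8, 0.1, -26.7, 100, 8.7, 11, 0.2, -33.4],
)

```text
clock: 1.77
eef_pos: [411.5, -140.2, 223.3]
tool_rot: [-3.141, -0.0, 2.559]
force: [0.6, -0.8, -0.1]
width: 86.0
gripper_force: 0.0
```

Request:
arm_command(
  series=[100, 0.2, 2.2, 0, -6.7, 100, 0.5, 4.4, 0, -13.4, 100, 0.7, 6.6, 0.1, -20, 100, 0.9, 8.8, 0.1, -26.7, 100, 1.2, 11, 0.2, -33.4],
)

```text
clock: 2.18
eef_pos: [462.7, -42.5, 221.2]
tool_rot: [-3.141, -0.0, -3.141]
force: [0.4, -0.0, -0.7]
width: 85.4
gripper_force: 0.0
```

```bash
python3 - <<'E'
from h import *
print(monitor.read_state()["qpos"].round(2))
im,d,cm=snap("wrist","w1")
v,u=np.mgrid[:480,:640];P=world(0,cm,u.ravel(),v.ravel(),d.ravel());ok=(d.ravel()>0)&(abs(P[:,0]-479)<90)&(abs(P[:,1]+16)<90)
P=P[ok]
for lo,hi in((115,135),(26,38),(26,31.5)):
    q=P[(P[:,2]>lo)&(P[:,2]<hi)];
    if len(q)>5: print(lo,len(q),q.mean(0).round(1),cv2.minAreaRect(q[:,:2].astype(np.float32)))
E
```

```text
[ 0.6   0.48 -0.81  2.01  0.47  0.84  1.1 ]
115 2655 [479.2 -14.1 123.4] ((480.9093017578125, -13.520186424255371), (28.18804359436035, 36.61682891845703), 87.75637817382812)
26 6809 [472.5 -17.2  30.8] ((481.8466491699219, -13.457584381103516), (80.04039001464844, 80.12081909179688), 87.3687744140625)
26 4023 [472.4 -16.6  28.8] ((481.8466491699219, -13.457584381103516), (80.04039001464844, 80.12081909179688), 87.3687744140625)
```

View pics/w1.png

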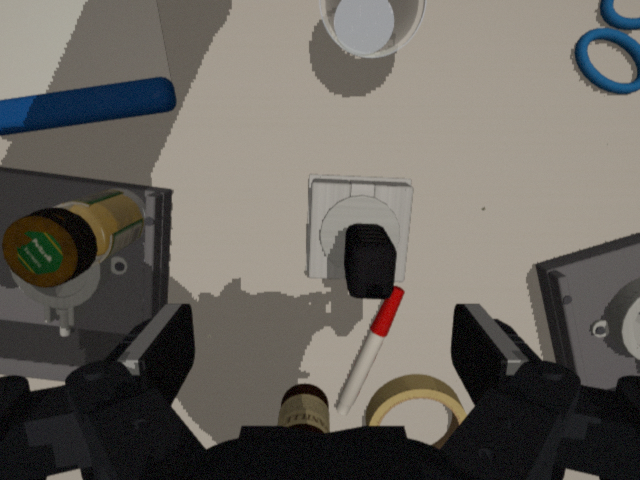

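The wrist view shows the driver handle at (370,262) on its block. Depth puts it at (480.5, -14) with yaw about -2.3°. The area around the fingers is clear.

Request:
arm_command(
  series=[100, -0.9, 1.4, 1.5, 1.2, 100, -1.8, 2.85, 3, 2.3, 100, -1.8, 2.85, 6, 2.3, 100, -1.8, 2.85, 9, 2.3, 100, -1.8, 2.85, 11.5, 2.3],
)

```text
clock: 2.65
eef_pos: [479.8, -14.9, 104.6]
tool_rot: [-3.142, -0.001, 3.096]
force: [0.1, -0.6, 0.4]
width: 85.7
gripper_force: 0.0
```

Request:
arm_command(
  series=[100, 0, 0, 1.5, 0, 100, 0, 0, 2.5, 0, 100, 0, 0, 2.5, 0, 0, 0, 0, 2.5, 0, 0, 0, 0, 2.5, 0],
)

```text
clock: 3.07
eef_pos: [481.2, -14.8, 82.2]
tool_rot: [3.141, 0.002, 3.096]
force: [0.8, -0.1, -0.1]
width: 63.9
gripper_force: 0.0
```

Request:
arm_command(
  series=[0, 0, 0, 0, 0, 0, 0, 0, 0, 0, 0, 0, 0, 0, 0, 0, 0, 0, 0, 0, 0, 0, 0, 0, 0],
)

```text
clock: 3.48
eef_pos: [480.8, -14.9, 81.8]
tool_rot: [-3.141, 0.001, 3.096]
force: [0.5, 0.3, 3.1]
width: 26.9
gripper_force: 63.8
```

Request:
arm_command(
  series=[0, 0, 0, -0.5, 0, 0, 0, 0, -1.5, 0, 0, 0, 0, -3, 0, 0, 0, 0, -5.5, 0, 0, 0, 0, -8.5, 0],
)

```text
clock: 3.9
eef_pos: [479.0, -14.9, 166.8]
tool_rot: [3.141, -0.003, 3.097]
force: [1.1, 0.9, -1.2]
width: 27.2
gripper_force: 62.9
```

```bash
python3 - <<'E'
from h import *
s=monitor.read_state();print(s["eef_pos"],s["tool_rot"],s["width"],s["force"],s["qpos"].round(2))
psi=s["tool_rot"][2]; tgt=np.array([553,235,167])-[20,60,0]
D=tgt-s["eef_pos"];N=5
# 51 deg driver yaw -> tool 231: from 177.4 => +53.6 yaw => roll -53.6
print(rel(D,psi))
E
```

```text
[479.01287164 -14.89145783 166.82695211] [ 3.14136942 -0.00344579  3.09694699] 27.229283123032715 [ 1.07687014  0.88555341 -1.24322084] [ 0.47  0.58 -0.72  2.03  0.56  0.74  0.92]
[-4.55 19.21 -0.02]
```

Request:
arm_command(
  series=[0, -1, 3.7, 0, 0, 0, -2, 7.4, 0, 0, 0, -3, 11.1, 0, 0, 0, -4, 14.8, 0, 0, 0, -4.5, 17.5, 0, 0],
)

```text
clock: 4.32
eef_pos: [534.2, 161.7, 167.5]
tool_rot: [3.138, 0.002, 3.098]
force: [0.3, -0.1, -1.3]
width: 27.1
gripper_force: 62.8
```

```bash
python3 - <<'E'
from h import *
s=monitor.read_state();print(s["eef_pos"],s["tool_rot"],s["width"])
im,d,cm=snap("wrist","w2")
f=cm;c0=np.array([552.5,235,46]);M=[]
for a,b in((70,70),(70,-70),(-70,-70),(-70,70)):
    q=f["mtx"]@(f["R"]@(c0+[a,b,0])+np.ravel(f["t"]));M.append(q[:2]/q[2])
H=cv2.getPerspectiveTransform(np.float32(M),np.float32([(0,0),(480,0),(480,480),(0,480)]))
t=cv2.warpPerspective(im[:,:,::-1].copy(),H,(480,480),flags=cv2.INTER_CUBIC)
cv2.imwrite("pics/top2.png",np.hstack([cv2.convertScaleAbs(t,alpha=1.3),cv2.resize(im[:,:,::-1],(320,240)).copy() if 0 else cv2.copyMakeBorder(cv2.resize(im[:,:,::-1],(320,240)),0,240,0,0,cv2.BORDER_CONSTANT)]))
v,u=np.mgrid[:480,:640];P=world(0,cm,u.ravel(),v.ravel(),d.ravel());P=P[d.ravel()>0]
q=P[(abs(P[:,2]-46)<3.5)&(np.hypot(P[:,0]-552,P[:,1]-235)<48)];print(len(q),q[:,2].mean(),cv2.minEnclosingCircle(q[:,:2].astype(np.float32)))
E
```

```text
[534.17178756 161.74714013 167.53971677] [3.13847661e+00 1.54742850e-03 3.09792830e+00] 27.081350857258467
6250 45.00034832175255 ((558.3242797851562, 236.84393310546875), 41.27421188354492)
```

View pics/top2.png

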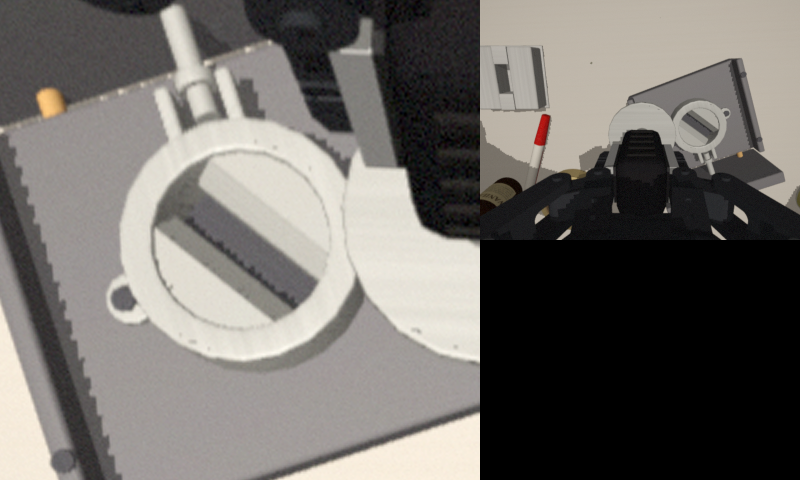

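The rectified wrist view shows the rim centred at (239,239) px, which is (552.8, 235.3) mm. The slot is at about 53° in world yaw. The driver flange hangs to the right, at about (440,240).

Request:
arm_command(
  series=[0, -0.3, 1.5, 0, -7, 0, -0.6, 3, 0, -14, 0, -0.9, 4.5, 0, -21, 0, -1.25, 6, 0, -28, 0, -1.55, 7.4, 0, -35],
)

```text
clock: 4.78
eef_pos: [552.0, 231.4, 167.0]
tool_rot: [3.142, -0.0, -2.57]
force: [-0.3, -0.1, -1.9]
width: 27.6
gripper_force: 63.0
```

Request:
arm_command(
  series=[0, 0, 0, 0.5, -7, 0, 0, 0, 1, -14, 0, 0, 0, 2, -20.5, 0, 0, 0, 3, -20.5, 0, 0, 0, 3.5, -20.5],
)

```text
clock: 5.2
eef_pos: [551.5, 229.9, 130.2]
tool_rot: [3.141, -0.002, -2.222]
force: [-0.1, -0.9, -1.6]
width: 27.4
gripper_force: 63.0
```

```bash
python3 - <<'E'
from h import *
s=monitor.read_state();print(s["eef_pos"],np.rad2deg(s["tool_rot"]),s["qpos"].round(2));print(rel(np.array([552.8,235.3,0])-s["eef_pos"],s["tool_rot"][2]))
a=snap("scene","sc3");b=snap("side","sd3")
cv2.imwrite("pics/both3.png",np.hstack([cv2.resize(a[0][90:250,170:350],(405,360)),cv2.resize(b[0][90:250,200:380],(395,360))])[:,:,::-1])
E
```

```text
[551.47417284 229.91005787 130.1598081 ] [ 1.79939141e+02 -1.19483242e-01 -1.27302351e+02] [ 0.08  0.84 -0.89  1.75  0.79  0.96  1.35]
[-0.51  0.22 13.02]
```

View pics/both3.png

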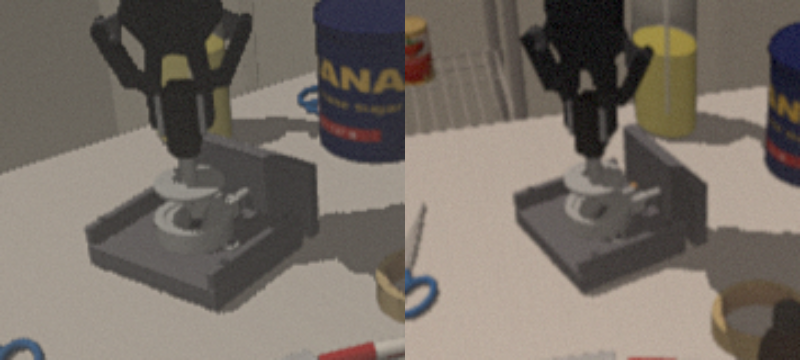

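The driver hangs over the cam disc in both views and looks upright. I'll centre it and lower it.

Request:
arm_command(
  series=[0, -0.5, 0.2, 0.3, 0, 0, -0.5, 0.2, 0.8, 0, 0, -0.5, 0.2, 1.3, 0, 0, -0.5, 0.2, 1.8, 0, 0, -0.5, 0.2, 2.2, 0],
)

```text
clock: 5.72
eef_pos: [553.4, 236.1, 108.7]
tool_rot: [-3.141, -0.001, -2.218]
force: [1.0, -0.9, -1.3]
width: 27.2
gripper_force: 63.0
```

Request:
arm_command(
  series=[0, 0, 0, 0.3, 0, 0, 0, 0, 0.6, 0, 0, 0, 0, 0.8, 0, 0, 0, 0, 0.9, 0, 0, 0, 0, 1.0, 0],
)

```text
clock: 6.13
eef_pos: [553.6, 236.3, 99.2]
tool_rot: [3.142, 0.0, -2.218]
force: [-0.4, 0.0, -1.5]
width: 27.5
gripper_force: 63.0
```

Request:
arm_command(
  series=[0, 0, 0, 0.1, 6, 0, 0, 0, 0.1, 12, 0, 0, 0, 0.1, 18, 0, 0, 0, 0.1, 24, 0, 0, 0, 0.1, 30],
)

```text
clock: 6.55
eef_pos: [554.9, 236.0, 98.9]
tool_rot: [-3.14, 0.002, -2.747]
force: [2.3, -0.6, -1.0]
width: 27.3
gripper_force: 63.1
```

Request:
arm_command(
  series=[0, 0, 0, 0, 6, 0, 0, 0, 0, 12, 0, 0, 0, 0, 18, 0, 0, 0, 0, 24, 0, 0, 0, 0, 30],
)

```text
clock: 6.97
eef_pos: [554.9, 235.6, 98.9]
tool_rot: [-3.141, 0.003, 3.013]
force: [2.2, -1.6, -0.2]
width: 27.6
gripper_force: 63.2
```

```bash
python3 - <<'E'
from h import *
s=monitor.read_state();print(s["eef_pos"],np.rad2deg(s["tool_rot"]),s["qpos"].round(2),s["force"],s["torque"])
E
```

```text
[554.85317481 235.60501759  98.9046651 ] [-1.79972676e+02  1.47404805e-01  1.72621189e+02] [-0.09  0.8  -0.6   1.76  0.62  0.78  0.44] [ 2.21010969 -1.57121113 -0.18548268] [-0.49682995 -0.47443717  0.12188032]
```

Request:
arm_command(
  series=[0, 0, 0, 0, 3, 0, 0, 0, 0, 6, 0, 0, 0, 0, 8, 0, 0, 0, 0, 10, 0, 0, 0, 0, 10],
)

```text
clock: 7.38
eef_pos: [554.7, 235.6, 98.9]
tool_rot: [-3.141, 0.002, 2.842]
force: [1.0, -2.4, 1.8]
width: 27.6
gripper_force: 63.3
```

```bash
cat > t.py <<'E'
from h import *
s=monitor.read_state();print(s["eef_pos"],np.rad2deg(s["tool_rot"]),s["force"],s["torque"])
E
python3 t.py
```

```text
[554.6645115  235.55777404  98.88084065] [-1.79976435e+02  1.38914185e-01  1.62853388e+02] [ 1.01679173 -2.37116128  1.78415981] [-0.6566749  -0.48766377  0.02325025]
```

Request:
arm_command(
  series=[0, 0, 0, 0, 2, 0, 0, 0, 0, 4, 0, 0, 0, 0, 5, 0, 0, 0, 0, 5, 0, 0, 0, 0, 5],
)

```text
clock: 7.8
eef_pos: [554.6, 235.6, 98.9]
tool_rot: [-3.141, 0.002, 2.757]
force: [3.2, -3.4, 5.0]
width: 27.0
gripper_force: 63.7
```

```bash
python3 t.py
```

```text
[554.59156285 235.5873254   98.86085504] [-1.79993058e+02  1.17324893e-01  1.57944172e+02] [ 3.23685243 -3.41084387  5.01753675] [-1.11252257 -0.72147253  0.05211583]
```

Request:
arm_command(
  series=[0, 0, 0, 0, 2, 0, 0, 0, 0, 4, 0, 0, 0, 0, 6, 0, 0, 0, 0, 6, 0, 0, 0, 0, 6],
)

```text
clock: 8.22
eef_pos: [554.5, 235.6, 98.8]
tool_rot: [-3.142, 0.002, 2.653]
force: [3.9, -4.5, 5.6]
width: 27.4
gripper_force: 63.8
```

```bash
python3 - <<'E'
from h import *
s=monitor.read_state();print(s["eef_pos"],np.rad2deg(s["tool_rot"]),s["force"],s["torque"])
im,d,cm=snap("wrist","w4");a=snap("scene","sc4");b=snap("side","sd4")
cv2.imwrite("pics/c4.png",np.hstack([cv2.resize(im,(480,360)),cv2.resize(a[0][130:240,190:325],(300,244))[:,:].copy() if 0 else cv2.resize(b[0][130:230,240:345],(320,360))])[:,:,::-1])
E
```

```text
[554.47242107 235.63385831  98.83136571] [-1.79997903e+02  1.14476173e-01  1.51992002e+02] [ 3.86761898 -4.49529981  5.58892608] [-1.2769403  -0.81524659  0.36092835]
```

View pics/c4.png

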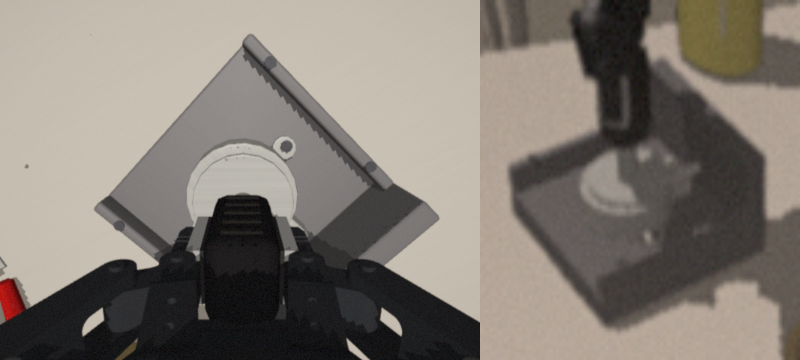

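Side view: the panel now meets the board with no gap visible. The wrist view is partly hidden by the gripper. The turning torque rose to 0.36 N m, so the cam is near its stop. I'll turn a few degrees more and then check the panel by depth.

Request:
arm_command(
  series=[0, 0, 0, 0, 2, 0, 0, 0, 0, 4, 0, 0, 0, 0, 5, 0, 0, 0, 0, 5, 0, 0, 0, 0, 5],
)

```text
clock: 8.78
eef_pos: [554.3, 236.1, 98.8]
tool_rot: [3.141, 0.002, 2.568]
force: [3.2, -3.9, 5.6]
width: 27.4
gripper_force: 65.7
```

```bash
python3 t.py; python3 - <<'E'
from h import *
for n,new,b in(("scene0","scene",(205,145,315,225)),("side0","side",(245,145,340,220))):
    im,d,cm=snap(new);v,u=np.mgrid[b[1]:b[3],b[0]:b[2]]
    for f,dd in((np.load(f"pics/{n}.npz"),None),(cm,d)):
        dd=f["d"] if dd is None else dd
        q=world(0,f,u.ravel(),v.ravel(),dd[b[1]:b[3],b[0]:b[2]].ravel());q=q-[552.8,235.3,0]
        a=np.deg2rad(18);X=q[:,0]*np.cos(a)+q[:,1]*np.sin(a);Y=-q[:,0]*np.sin(a)+q[:,1]*np.cos(a)
        m=(abs(q[:,2]-75)<5)&(X>55)&(X<110)&(abs(Y)<80)&(abs(Y)>35);print(n,m.sum(),np.median(X[m]),X[m].mean())
E
```

```text
[554.26840442 236.11332057  98.7831063 ] [1.79975087e+02 1.14137451e-01 1.47160672e+02] [ 3.15146234 -3.89240588  5.59942111] [-1.17170826 -0.73141216  1.10898133]
scene0 181 78.46917278539044 79.85096567821216
scene0 108 67.59209825245044 68.44865544558414
side0 162 83.50269230329452 84.30101369401267
side0 165 71.77401705351035 72.68603063911588
```

The panel has moved in about 11–12 mm and the torque is 1.1 N m, so the cam is at its stop. I'll unload, release and retreat straight up.

Request:
arm_command(
  series=[0, 0, 0, 0, -2, 0, 0, 0, 0, -4, 0, 0, 0, 0, -6, 50, 0, 0, 0, -6, 100, 0, 0, 0, -6],
)

```text
clock: 9.3
eef_pos: [552.2, 237.6, 98.0]
tool_rot: [3.141, -0.003, 2.669]
force: [-0.6, -0.1, 0.2]
width: 50.5
gripper_force: 0.0
```

Request:
arm_command(
  series=[100, 0, 0, 0, 0, 100, 0, 0, 0, 0, 100, 0, 0, 0, 0, 100, 0, 0, -0.5, 0, 100, 0, 0, -2, 0],
)

```text
clock: 9.72
eef_pos: [552.1, 235.6, 116.9]
tool_rot: [-3.138, -0.003, 2.669]
force: [-1.1, -0.2, -0.6]
width: 85.5
gripper_force: 0.0
```

Request:
arm_command(
  series=[100, 0, 0, -3, 0, 100, 0, 0, -6, 0, 100, 0, 0, -9, 0, 100, 0, 0, -11, 0, 100, 0, 0, -12, 0],
)

```text
clock: 10.13
eef_pos: [554.6, 237.5, 241.9]
tool_rot: [3.137, 0.003, 2.669]
force: [-0.2, -0.2, 0.3]
width: 85.4
gripper_force: 0.0
```

```bash
python3 - <<'E'
from h import *
s=monitor.read_state();print(s["clock"],s["eef_pos"],s["width"],s["force"])
cs=[]
for new,b in(("scene",(205,145,315,225)),("side",(245,145,340,220))):
    im,d,cm=snap(new);v,u=np.mgrid[b[1]:b[3],b[0]:b[2]]
    q=world(0,cm,u.ravel(),v.ravel(),d[b[1]:b[3],b[0]:b[2]].ravel())-[552.8,235.3,0]
    a=np.deg2rad(18);X=q[:,0]*np.cos(a)+q[:,1]*np.sin(a);Y=-q[:,0]*np.sin(a)+q[:,1]*np.cos(a)
    m=(abs(q[:,2]-75)<5)&(X>55)&(X<110)&(abs(Y)<80)&(abs(Y)>35);print(m.sum(),np.median(X[m]))
    cs.append(cv2.resize(im[60:240,b[0]-40:b[0]+140],(400,400)))
cv2.imwrite("pics/end.png",np.hstack(cs)[:,:,::-1])
E
```

```text
10.1333 [554.59420538 237.49883049 241.89072681] 85.39545073727705 [-0.2301507  -0.19519212  0.34732182]
113 67.09057111163098
161 72.15837923402654
```

View pics/end.png

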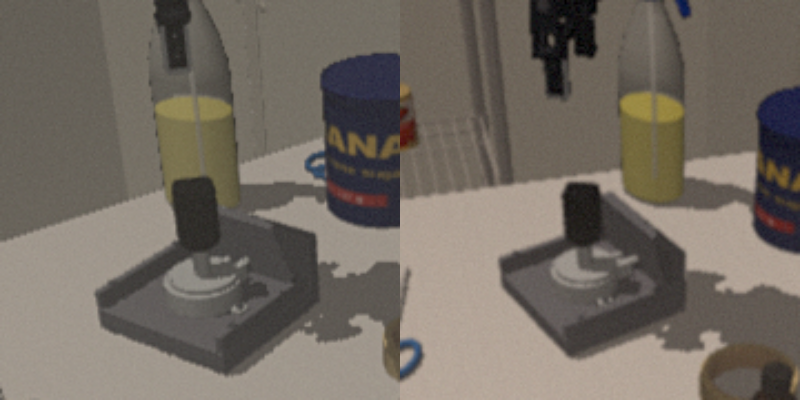

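Both views show the driver standing upright in the slot with its flange on the rim, the panel tight against the board, and the gripper clear above.

```bash
python3 -c "
from h import *
print(workorder.finish_job())"
```

```text
the job is handed in; nothing more can be done
None
```

The open stand's cam is turned to its stop and its gap is closed, the screwdriver is left standing in the slot, the finished stand was not touched, and the job was handed in at about 10 s of robot time (verdict not shown).

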